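Draw a heel block out of a sprung-flap dispenser with the pull hook

ROBOT

A 6-joint arm with a two-finger parallel gripper is mounted at the origin on the work surface. World frame = base frame: x ahead of the robot, y to its left, z up, the work surface at z = 0. Lengths are in m, angles in rad, forces in N, time in s.
With the tool pointing down it reaches from about 0.25 to 0.725 m from the base axis. Payload 4 kg.
Tool frame: the origin (TCP) lies on the centre line of the jaws, within the pads' length; the fingertips stand 17 mm ahead of it and the grasp point (between the pads) lies 2 mm behind it; z points along the fingers, y is the line along which they close (so a half turn about z gives the same grasp; the last joint's range is limited). The gripper opens to 85 mm and grips with 20 to 120 N. Pads are 22 mm wide; open, the fingers measure 114 mm over their backs; the gripper's body (76 mm by 85 mm) begins 54 mm behind the grasp point. The pads swing forward as they close: fully open they stand 13 mm farther back than shut.
Start: joints at [1.151, 0.241, 0.005, 1.335, 0, 1.571], TCP at [0.204, 0.457, 0.248] pointing down, gripper open.
Joint ranges: [-2.72, 2.72], [-1.05, 1.87], [-1.09, 1.28], [-1.99, 2.15], [-1.42, 1.44], [-3.14, 3.14]. Speed limits (rad/s): [2.79, 2.79, 3.14, 3.14, 3.14, 3.14].

INTERFACE

Orientations are given as a unit quaternion [x, y, z, w].
In Python, from workcell import get_obs, imaging, order gives the robot as it stands.
- The arm moves only by the tool apply_moves, never from a script. Its argument "targets" is a list that holds one entry, the list of rows, each a list of 5 numbers: the shift along the world's x, y, z in units of 40 mm (1.0 is 40 mm), then the turn about the world's z in degrees, then the gripper command: -1 is shut, 1 is fully open, values between are in proportion. In form: [[[dx, dy, dz, turn, fingers], ...]]. A call has 1 to 8 rows; each row shifts and turns the commanded pose from where the row before left it; what a row does not reach is not made up. A row lasts 1/12 s, in which the tool goes at most 41.7 mm and 7.16 degrees, less where a joint would pass 70% of its speed; a pose out of reach is approached as far as the arm can. A call is refused whole if a number of a shift passes 1 or a number of a turn 7.16, either way. A call with a gripper value outside its range is refused whole. The fingers move at their own pace and stop on an object; the grip force is fixed at half the most. Time passes only in rows, so rows that do not move let the fingers close. It gives the time, the measured TCP pose, the force, the opening and the grip force at its end, in the units of the state.
- get_obs(): the state, without advancing time (a new reading comes with each control period).
- imaging.camera(name): name is "scene" or "top"; returns (picture, depth): 480x640x3 uint8, blue, green, red; 480x640 float32, m along the optical axis (not along the pixel's ray), 0 where there is no reading.
- imaging.get_calibration(name): a dict with "camera_matrix" (3x3 intrinsics, pixels), "eye" and "rotation" of the camera in the world. Camera axes: x right, y down, z forward; pixel columns grow to the right and rows downward; lengths in m; the calibration is good to about 2 mm. A picture is of the moment at which its call begins. get_calibration takes no time and is no camera call.
- order.job_done(): hands the job in; it is judged then, once.
The state is a dict: "clock": time; "joint_pos": joint angles; "joint_vel": joint speeds; "tau": joint torques, N m; "eef_pos": TCP position; "tool_rot": TCP orientation; "ft_force": force on the tool from outside, world axes, zero at the start; "ft_torque": the same for the moment, N m; "grip_width": finger opening in m; "grasp_force": force on a finger pad.
Only numpy, scipy, OpenCV 4.12 (cv2) and the standard library are available. Lean on these libraries where they do the work, as an engineer would, in place of code of your own. Each camera call takes 0.05 s, during which the arm holds its last target. There are 200 camera calls.

TASK

With the pull hook from its rest, reach in through the sprung flap of the dispenser, get the hook's foot behind the larger of the two rubber heel blocks and draw that block out flat onto the gluing board, clear of the flap so that the flap shuts behind it. Draw it with the hook only, never with the fingers, leave the smaller block in its bay and everything else on the bench where it is, and finally lay the hook back in its rest as it was.

Things in the scene. Friction and masses are not known exactly. Their poses are not given: they have to be found in the camera images.
- dispenser: fixed grey steel dispenser, 168 wide, 209 deep, 119 high (mm), two bays side by side under a wire guard, a sprung flap at the front of each, one heel block in each (which is where varies). Origin: middle of its front edge, on the bench; +x horizontally inwards, y across, z up. Bay floor 5 above the bench, walls and partition 4 thick. The blocks' round ends are 55 to 95 behind the front edge
- bay_near (a point): middle of the front edge of one bay's floor: the bay at the dispenser's y = +41. Bays are 78 wide, 205 deep, clear to 109 above the bench
- bay_far (a point): the same of the other bay, at the dispenser's y = -41
- flap_near (a joint): sprung flap of bay_near: aluminium plate 73 wide on a level hinge at the dispenser's x = 4, z = 108, reaching 88 down from it (to 20 above the bench; rolled edge of radius 3). 0 is shut and upright; grows as it swings inwards and up, to 1.45 rad. A spring shuts it (0.04 N m shut, 0.11 N m wide open): it lies on whatever holds it open and shuts when that is gone
- flap_far (a joint): the same flap on bay_far
- block_large: the larger heel block, plain black rubber, D-shaped from above: 66 long (x), 60 wide (y), 24 high, 40 to 85 g. Origin: centre of the underside. Flat end at its x = +33, turned into the dispenser within 0.15 rad; round end towards the flap. Loose on the bay floor, within 5 of the bay's centre line
- block_small: the smaller heel block, same shape and rubber, 48 long, 44 wide, 24 high, 35 g. Origin: centre of the underside; same axes
- board: fixed wooden gluing board, 250 by 360, 4 thick, on the bench against the dispenser's front, axes as the dispenser's. Origin: centre of its underside, 127 in front of the dispenser's front edge
- hook: pull hook, loose, 120-170 g: wooden handle 90 long, 16 wide (y), 22 high (z), origin at its centre, on the rod axis; +x along the rod to the foot, z up. A steel rod of 8 diameter runs from x = 45 to its round end at x = 240; at x = 232 a flat upright steel foot (4 thick, 30 wide) goes from 2 to 44 below the axis. Centre of mass at about x = 35. Starts level in its rest
- hook_tip (a point): middle of the lower edge of the hook's foot: x = 232, z = -44 in the hook's frame
- rest: fixed plywood rest: base 190 by 46, 10 high, two forked uprights 10 thick. Origin: on the bench below the middle of the lying handle; +x along the lying hook to its foot. Rear fork at x = -34: slot 23 wide, saddle 45 up, prongs to 59 up; front fork at x = 105: slot 16 wide, saddle 52 up, prongs to 66 up. Between them the handle can be gripped from above
- rest_seat (a point): where the hook's origin is when it lies in the rest, within 3 along it: 56 above the rest's origin; axes as the rest
- glue: white glue bottle with blue cap, radius 30, 165 high, standing on the board on the dispenser's -y side; origin centre of the underside; leave alone
- eraser: white eraser block 55 by 24, 16 high, on the board on the dispenser's -y side; origin centre of the underside; leave alone
- insole_a: cork insole, about 228 long (its x) and 80 wide, 8 thick, lying on the board along its +y side; origin on the underside near its middle; leave alone
- scissors: scissors lying on the bench, about 190 long, 11 high; origin under the pivot; leave alone
- spool: cork and green thread spool, radius 26, 60 high, on the bench; origin centre of the underside; leave alone
Mind the look-alikes: they are no part of the job. Leave any orange or yellow look-alike of the block_small alone.

How it is judged:
By the outcome, as a careful person would: the job done as asked, in the order asked, and still so for the second after the job is handed in, with the robot touching nothing.
It also fails if it takes over 58 s, if anything falls off the work surface, if the arm or the gripper's body presses on something with over 40 N, if the wrist force passes 120 N, or if a joint passes its speed limit or range.

## Working session

There is one attempt and no reset: what is moved stays moved. The work goes in short steps, Python scripts to look and compute and a tool call to move; the robot and the scene stay as the last step left them, time stands still between calls to the robot, and variables do not carry over. Pictures are saved under pics/ and viewed, at most 10 in all, crops included, and the job is handed in when it is done.

Besides the shell and the picture viewer there is one more tool, called after ">>>" in YAML: its name, and indented under it one key for each argument. apply_moves: Moves the arm, as the interface text tells. Its arguments: {"type":"object","properties":{"targets":{"type":"array","items":{"type":"array","items":{"type":"array","items":{"type":"number"}}}}},"required":["targets"]}

```bash
ls; mkdir -p pics; cat > h.py <<'E'
import numpy as np, cv2
from workcell import get_obs, imaging, order
def grab(n):
    p,d=imaging.camera(n); c=imaging.get_calibration(n)
    return p,d,np.array(c["camera_matrix"]),np.array(c["eye"]),np.array(c["rotation"])
def cloud(d,K,e,R):
    v,u=np.mgrid[:d.shape[0],:d.shape[1]]
    c=np.stack([(u-K[0,2])/K[0,0]*d,(v-K[1,2])/K[1,1]*d,d],-1)
    return c@R.T+e
E
python3 - <<'E'
from h import *
for n in("scene","top"):
    p,d,K,e,R=grab(n); cv2.imwrite(f"pics/{n}0.png",p); np.savez(f"{n}0.npz",p=p,d=d,K=K,e=e,R=R)
    print(n,K,e,R)
    W=cloud(d,K,e,R); print(W[240,320],W[400,320], (d>0).mean())
print(get_obs())
E
```

```text
pics
scene [[499.47280706   0.         321.24406944]
 [  0.         499.47280706 236.30089986]
 [  0.           0.           1.        ]] [ 0.9573177  -0.3779894   0.79838085] [ 0.87114614  0.36241286 -0.13291542 -0.30347127]Traceback (most recent call last):
  File "<stdin>", line 5, in <module>
  File "h.py", line 9, in cloud
    return c@R.T+e
           ~^~~~
ValueError: matmul: Input operand 1 has a mismatch in its core dimension 0, with gufunc signature (n?,k),(k,m?)->(n?,m?) (size 4 is different from 3)
```

Rotation is a quaternion.

```bash
sed -i 's/np.array(c\["rotation"\])/Rot.from_quat(c["rotation"]).as_matrix()/; 1a from scipy.spatial.transform import Rotation as Rot' h.py
python3 - <<'E'
from h import *
for n in("scene","top"):
    p,d,K,e,R=grab(n); cv2.imwrite(f"pics/{n}0.png",p); np.savez(f"{n}0.npz",p=p,d=d,K=K,e=e,R=R)
    print(n,e,R[:,2])
    W=cloud(d,K,e,R); print(W[240,320],W[400,320], (d>0).mean())
print(get_obs())
E
```

```text
scene [ 0.9573177  -0.3779894   0.79838085] [-0.4515413   0.43239513 -0.78047736]
[0.50206992 0.05426765 0.00275249] [ 0.73580206 -0.17551178 -0.00175204] 0.9959830729166667
top [0.31979026 0.02748986 1.33424247] [ 0.19815859  0.00662231 -0.9801476 ]
[0.58713919 0.03557916 0.00509775] [ 0.249721    0.04106964 -0.00105079] 0.99591796875
{'clock': 0.15, 'joint_pos': array([ 1.15100317e+00,  2.41239543e-01,  4.00835994e-03,  1.33521429e+00,
       -4.21759409e-05,  1.57081056e+00]), 'joint_vel': array([ 1.13235381e-03, -4.39813309e-03,  2.46733465e-03,  8.49406416e-05,
       -2.72804612e-03,  1.64306874e-03]), 'tau': array([ 9.12886553e-04, -3.72634292e+01,  2.52639306e+01,  1.24190704e-02,
        7.12332030e-05,  2.21114028e-06]), 'eef_pos': array([0.20360552, 0.45615307, 0.24760798]), 'tool_rot': array([ 2.08365626e-01,  9.78050656e-01, -8.10872813e-04, -1.51176566e-04]), 'ft_force': array([ 0.65510595, -0.10089658,  0.28783335]), 'ft_torque': array([-0.05770018, -0.0062142 ,  0.03500123]), 'grasp_force': 0.0, 'grip_width': 0.08539689607001695}
```

View pics/scene0.png

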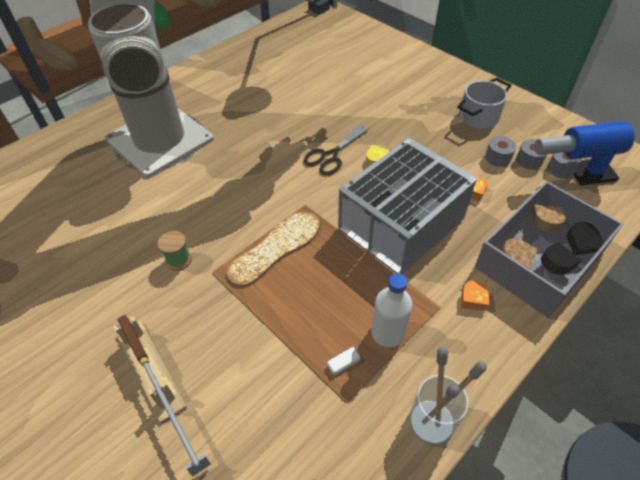

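View pics/top0.png

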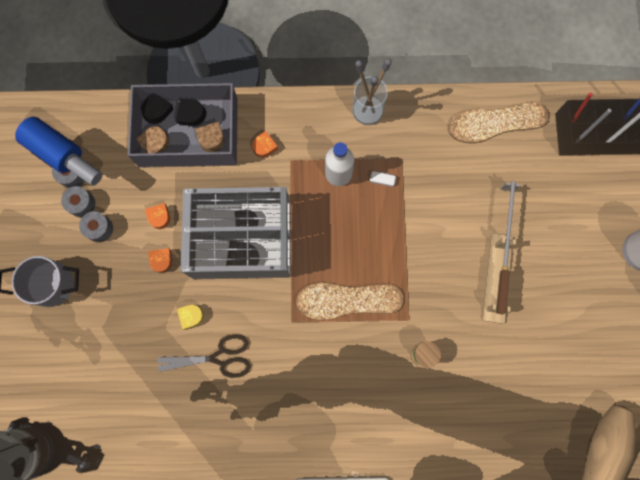

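The scene view shows the hook lying in its rest at lower left (handle 130,340, foot 198,466). The dispenser is in the middle with its flaps towards the board. In the top view the dispenser spans 183–288 × 188–275, with dark blocks near (248,215) and (242,252). Glue is at (340,165), eraser at (383,179), insole at (350,300), and the hook runs from (502,300) to (513,185).

```bash
python3 - <<'E'
from h import *
z=np.load("top0.npz"); p,d,K,e,R=[z[k] for k in "pdKeR"]; W=cloud(d,K,e,R)
def box(m,nm):
    q=W[m]; r=cv2.minAreaRect((q[:,:2]*1000).astype(np.float32)); print(nm,m.sum(),"c",np.round(r[0],1),"size",np.round(r[1],1),"ang",round(r[2],2),"z",np.round(np.percentile(q[:,2],[5,50,95])*1000,1)); return r
v,u=np.mgrid[:480,:640]
def roi(a,b,c,f): return (u>a)&(u<b)&(v>c)&(v<f)&(d>0)
Z=W[...,2]
hk=roi(480,530,170,325)
hsv=cv2.cvtColor(p,cv2.COLOR_BGR2HSV)
h1=hk&(Z>.058)&(Z<.075)
box(h1,"hook>58"); box(hk&(Z>.052),"hook52")
q=W[h1][:,:2]; vx,vy,x0,y0=cv2.fitLine((q*1000).astype(np.float32),cv2.DIST_HUBER,0,.01,.01).ravel(); print("line",vx,vy,x0,y0,np.degrees(np.arctan2(vy,vx)))
s=((q*1000)-[x0,y0])@[vx,vy]; print("s range",s.min(),s.max())
for lo in np.arange(s.min(),s.max(),20):
    k=(s>=lo)&(s<lo+20); 
    if k.any(): print(np.round(lo), np.round(W[h1][k].mean(0)*1000,1), p[h1][k].mean(0).round(), np.round(np.ptp(((q[k]*1000)-[x0,y0])@[-vy,vx]),1))
box(roi(170,300,175,290)&(Z>.112)&(Z<.13),"disp top")
box(roi(285,420,150,330)&(Z>.001)&(Z<.008)&(hsv[...,1]>90),"board")
box(roi(315,360,135,195)&(Z>.015),"glue"); box(roi(315,360,135,195)&(Z>.1),"gluetop"); box(roi(365,402,165,192)&(Z>.009),"eraser"); box(roi(285,420,275,325)&(Z>.009),"insole"); box(roi(405,450,330,375)&(Z>.04),"spool")
cr=cv2.resize(p[175:290,170:300],None,fx=5,fy=5,interpolation=cv2.INTER_CUBIC); cv2.imwrite("pics/c1.png",cr)
blk=roi(185,290,188,275)&(Z>.015)&(Z<.04)&(hsv[...,2]<60)
for i,w in enumerate(cv2.connectedComponentsWithStats(blk.astype(np.uint8))[2]): print(i,w)
E
```

```text
hook>58 674 c [ 556.1 -354.8] size [ 33.5 282.1] ang 79.02 z [58.6 63.8 69.6]
hook52 882 c [ 557.  -350.6] size [ 35.2 282.1] ang 81.13 z [54.4 62.  69. ]
line 0.9852581 -0.17107463 530.5753 -346.9381 -9.850306
s range -114.41420861465667 167.71850690586876
-114.0 [ 427.7 -329.9   64.8] [ 62.  84. 115.] 33.5
-94.0 [ 446.9 -332.8   65.7] [ 54.  73. 105.] 17.2
-74.0 [ 466.6 -335.9   66. ] [ 54.  73. 105.] 17.3
-54.0 [ 486.7 -339.4   65.7] [ 54.  73. 104.] 17.0
-34.0 [ 504.8 -342.2   64.4] [ 68.  98. 128.] 17.1
-14.0 [ 526.4 -346.5   60.7] [137. 144. 153.] 7.2
6.0 [ 545.8 -349.8   60.9] [138. 143. 151.] 7.7
26.0 [ 565.2 -353.7   63. ] [121. 144. 164.] 27.7
46.0 [ 584.4 -356.9   60.9] [138. 143. 152.] 7.5
66.0 [ 604.7 -359.9   60. ] [134. 142. 152.] 7.6
86.0 [ 624.  -362.3   61. ] [141. 145. 153.] 6.0
106.0 [ 642.4 -366.3   60.8] [143. 146. 154.] 6.0
126.0 [ 664.  -369.9   61.1] [138. 144. 153.] 8.2
146.0 [ 684.3 -374.    60.3] [134. 136. 142.] 9.6
166.0 [ 695.7 -374.9   61.4] [130. 140. 154.] 3.4
disp top 2965 c [590.9 207.2] size [171.9 210. ] ang 0.35 z [113.5 117.9 122.1]
board 13278
[... 166 characters left out ...]
ze [59.1 53.2] ang 80.08 z [104.8 122.7 170.5]
eraser 314 c [ 722.7 -106.7] size [55.6 79.7] ang 1.01 z [ 9.9 19.1 24.8]
insole 2679 c [458.8 -17.9] size [254.7  95.6] ang 89.16 z [ 9.4 12.3 16.4]
spool 531 c [ 338.2 -176.9] size [51.1 49.4] ang 89.15 z [55.3 59.2 63.6]
0 [     0      0    640    480 306524]
1 [192 202  16   7  39]
2 [235 211  11   6  63]
3 [249 211   7   6  31]
4 [192 212   3   6  15]
5 [192 221   3   5  11]
6 [236 220  10   6  54]
7 [249 220   9   5  44]
8 [230 241  16   7  88]
9 [191 242   4   7  18]
10 [249 245   5   3  10]
11 [228 251  18   7 123]
12 [249 250   9   7  53]
13 [192 252   2   6  12]
14 [191 261   3   4  11]
15 [227 260  19   5  73]
16 [250 260   8   4  31]
```

View pics/c1.png

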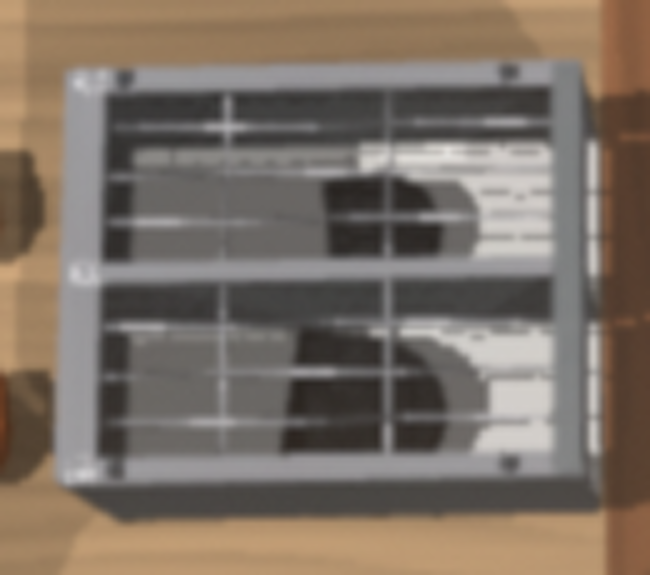

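The large block is in the near bay (lower in the image). In the crop its flat end runs from (303,327) to (283,452) and its round tip is near (447,410). I'll move to above the handle while working out the dispenser geometry.

>>> apply_moves:
  targets:
    - [[0.3,-0.83,0,7.1,1],[0.3,-0.83,0,7.1,1],[0.3,-0.83,0,0,1],[0.3,-0.83,0,0,1],[0.3,-0.83,0,0,1],[0.3,-0.83,0,0,1],[0.3,-0.83,0,0,1],[0.3,-0.83,0,0,1]]

```text
clock: 0.82
eef_pos: [0.2997, 0.1893, 0.2482]
tool_rot: [0.086, 0.996, -0.0, 0.0]
ft_force: [0.5, 0.2, 0.4]
grip_width: 0.0856
grasp_force: 0.0
```

>>> apply_moves:
  targets:
    - [[0.3,-0.83,0,0,1],[0.3,-0.83,0,0,1],[0.3,-0.83,0,0,1],[0.3,-0.83,0,0,1],[0.3,-0.83,0,0,1],[0.3,-0.83,0,0,1],[0.3,-0.83,0,0,1],[0.3,-0.83,0,0,1]]

```text
clock: 1.48
eef_pos: [0.3958, -0.0765, 0.2482]
tool_rot: [0.086, 0.996, 0.0, 0.0]
ft_force: [0.6, 0.9, 0.2]
grip_width: 0.0851
grasp_force: 0.0
```

>>> apply_moves:
  targets:
    - [[0.3,-0.83,0,0,1],[0.3,-0.83,0,0,1],[0.3,-0.83,0,0,1],[0.3,-0.83,0,0,1],[0.3,-0.83,0,0,1],[0.3,-0.83,0,0,1],[0.3,-0.83,0,0,1],[0.3,-0.83,0,0,0.3]]

```text
clock: 2.15
eef_pos: [0.4918, -0.3419, 0.2478]
tool_rot: [0.086, 0.996, 0.0, -0.0]
ft_force: [0.6, 0.6, 1.0]
grip_width: 0.0754
grasp_force: 0.0
```

```bash
cat >> h.py <<'E'
def ray(uv,z,K,e,R):
    uv=np.atleast_2d(uv).astype(float); r=np.c_[(uv[:,0]-K[0,2])/K[0,0],(uv[:,1]-K[1,2])/K[1,1],np.ones(len(uv))]@R.T
    return (e+r*((z-e[2])/r[:,2])[:,None])*1000
E
python3 - <<'E'
from h import *
z=np.load("top0.npz"); p,d,K,e,R=[z[k] for k in "pdKeR"]
f=lambda a: np.array(a)/5+[170-.4,175-.4]
P=ray(f([[583,62],[583,474],[67,70],[57,482]]),.119,K,e,R); print("disp FL FN BL BN",P.round(1))
print("width",np.linalg.norm(P[0]-P[1]),np.linalg.norm(P[2]-P[3]),"depth",np.linalg.norm(P[0]-P[2]),np.linalg.norm(P[1]-P[3]))
print("block flat/round",ray(f([[303,327],[283,452],[447,410],[388,340]]),.029,K,e,R).round(1))
print("small flat/round",ray(f([[325,180],[328,257],[442,220]]),.029,K,e,R).round(1))
hsv=cv2.cvtColor(p,cv2.COLOR_BGR2HSV)
m=np.zeros((480,640),np.uint8); m[150:330,288:415]=1
m&=((hsv[...,1]>110)&(hsv[...,0]<16)).astype(np.uint8)
pts=np.argwhere(m)[:,::-1]; 
B=ray(pts,.004,K,e,R); r=cv2.minAreaRect(B[:,:2].astype(np.float32)); print("board",r)
# right edge of board (front), x vs y
for a in (0,1):
    pp=[]
    for v in range(200,300,4):
        c=np.where(m[v])[0]
        if len(c): pp.append((c[0] if a==0 else c[-1],v))
    Q=ray(pp,.004,K,e,R); print(np.polyfit(Q[:,0],Q[:,1],1), Q[:,1].mean())
h=get_obs(); print(h["eef_pos"],h["joint_pos"],h["tool_rot"])
E
```

```text
disp FL FN BL BN [[674.8 101.5 119. ]
 [506.4 102.4 119. ]
 [675.4 310.5 119. ]
 [506.8 309.9 119. ]]
width 168.38938500657196 168.52961714099465 depth 209.06931051541895 207.4874999489821
block flat/round [[585.8 227.3  29. ]
 [531.9 235.1  29. ]
 [548.7 165.6  29. ]
 [579.5 190.9  29. ]]
small flat/round [[650.3 218.6  29. ]
 [616.2 216.9  29. ]
 [631.7 168.   29. ]]
board ((591.3404541015625, -25.21135711669922), (361.1114807128906, 250.7071075439453), 0.013742448762059212)
[-6.47524618e-03  1.01881536e+02] 98.18178204781817
[ 7.40641981e-04 -1.49933069e+02] -149.5131633452231
[ 0.49183097 -0.34186083  0.24776698] [-6.07451219e-01  4.42292241e-01  2.91559512e-01  1.42091554e+00
  7.59621397e-05 -4.35123077e-01] [ 8.60575016e-02  9.96290080e-01  2.45069059e-04 -3.50479508e-04]
```

>>> apply_moves:
  targets:
    - [[-0.04,0.05,-0.95,0,0.3],[0,0,-0.95,0,0.3],[0,0,-0.95,0,0.3],[0,0,-0.95,0,0.3],[0,0,-0.7,0,0.3],[0,0,-0.35,0,0.3],[0,0,0,0,0.3],[0,0,0,0,0.3]]

```text
clock: 2.82
eef_pos: [0.4894, -0.3377, 0.0533]
tool_rot: [0.086, 0.996, 0.001, -0.001]
ft_force: [0.2, 0.5, -0.1]
grip_width: 0.0556
grasp_force: 0.0
```

>>> apply_moves:
  targets:
    - [[0,0,0,0,-1],[0,0,0,0,-1],[0,0,0,0,-1],[0,0,0,0,-1],[0,0,0,0,-1],[0,0,0,0,-1],[0,0,0,0,-1],[0,0,0,0,-1]]

```text
clock: 3.48
eef_pos: [0.4914, -0.3391, 0.0564]
tool_rot: [0.086, 0.996, -0.001, 0.002]
ft_force: [0.6, 0.6, 6.6]
grip_width: 0.0151
grasp_force: 59.2
```

>>> apply_moves:
  targets:
    - [[0,0,0.2,0,-1],[0,0,0.3,0,-1],[0,0,0.4,0,-1],[0,0,0.4,0,-1],[0,0,0.4,0,-1],[0,0,0.4,0,-1],[0,0,0.4,0,-1],[0,0,0,0,-1]]

```text
clock: 4.15
eef_pos: [0.4917, -0.3392, 0.1581]
tool_rot: [0.086, 0.996, -0.001, 0.003]
ft_force: [1.0, -0.7, -1.4]
grip_width: 0.015
grasp_force: 58.8
```

```bash
cat >> h.py <<'E'
def hookline(n="top"):
    p,d,K,e,R=grab(n); W=cloud(d,K,e,R)*1000; o=get_obs(); t=o["eef_pos"]*1000
    return p,d,W,t,o
E
python3 - <<'E'
from h import *
p,d,W,t,o=hookline(); cv2.imwrite("pics/t1.png",p)
np.savez("t1.npz",W=W)
print(t,o["ft_force"],o["ft_torque"])
u=np.array([np.cos(np.radians(-9.85)),np.sin(np.radians(-9.85))]); n=np.array([-u[1],u[0]])
q=W.reshape(-1,3); s=(q[:,:2]-t[:2])@u; c=(q[:,:2]-t[:2])@n
for lo in range(60,240,20):
    k=(s>lo)&(s<lo+20)&(abs(c)<12)&(q[:,2]>85)&(q[:,2]<200)
    if k.any(): print(lo,k.sum(),np.median(c[k]).round(1),np.percentile(q[k,2],75).round(1),s[k].max().round(1))
E
```

```text
[ 491.1120082  -338.77491697  156.26024978] [-0.18929914 -0.63197991 -1.8425613 ] [-0.00298156  0.03257378 -0.0076445 ]
60 45 1.0 161.5 79.9
80 44 0.8 162.7 99.7
100 43 0.4 161.9 118.6
120 44 0.8 162.7 139.6
140 42 -0.2 163.0 159.9
160 41 0.7 162.8 178.8
180 46 0.7 163.1 199.9
200 92 2.5 156.8 210.0
```

>>> apply_moves:
  targets:
    - [[0,0,0,7.13,-1],[0,0,0,7.13,-1],[0,0,0,7.13,-1],[0,0,0,7.13,-1],[0,0,0,7.13,-1],[0,0,0,7.13,-1],[0,0,0,7.13,-1],[0,0,0,7.13,-1]]

```text
clock: 4.87
eef_pos: [0.4893, -0.3375, 0.1524]
tool_rot: [-0.403, 0.915, 0.001, -0.001]
ft_force: [0.2, -0.1, -1.4]
grip_width: 0.015
grasp_force: 58.8
```

>>> apply_moves:
  targets:
    - [[0,0,0,7.13,-1],[0,0,0,7.13,-1],[0,0,0,7.13,-1],[0,0,0,7.13,-1],[0,0,0,7.13,-1],[0,0,0,7.13,-1],[0.1,0.3,0,0,-1],[0.2,0.6,0,0,-1]]

```text
clock: 5.53
eef_pos: [0.501, -0.3031, 0.1528]
tool_rot: [-0.704, 0.71, 0.001, -0.001]
ft_force: [0.6, 0.3, -0.9]
grip_width: 0.0152
grasp_force: 58.8
```

>>> apply_moves:
  targets:
    - [[0.2,0.7,-0.2,0,-1],[0.2,0.7,-0.4,0,-1],[0.2,0.7,-0.4,0,-1],[0.2,0.7,-0.4,0,-1],[0.2,0.6,-0.3,0,-1],[0.2,0.4,-0.2,0,-1],[0.2,0.2,0,0,-1],[0,0,0,0,-1]]

```text
clock: 6.2
eef_pos: [0.5589, -0.1397, 0.0773]
tool_rot: [0.708, -0.707, -0.001, 0.0]
ft_force: [-0.5, -0.4, -1.0]
grip_width: 0.0152
grasp_force: 58.8
```

```bash
python3 - <<'E'
from h import *
p,d,W,t,o=hookline(); cv2.imwrite("pics/t2.png",p)
print(t,o["ft_force"],o["tool_rot"],o["joint_pos"])
q=W.reshape(-1,3); s=q[:,1]-t[1]; c=q[:,0]-t[0]
for lo in range(60,240,20):
    k=(s>lo)&(s<lo+20)&(abs(c)<14)&(q[:,2]>55)&(q[:,2]<130)
    if k.any(): print(lo,k.sum(),(np.percentile(c[k],5)/2+np.percentile(c[k],95)/2).round(1),np.percentile(q[k,2],75).round(1),s[k].max().round(1))
E
```

```text
[ 558.72401513 -141.29405799   78.06195864] [ 0.6998114  -0.04272448 -1.12058693] [ 7.07157198e-01 -7.07056335e-01 -1.26554986e-05  1.91164501e-04] [-2.47537228e-01  5.13847161e-01 -5.57230616e-02  1.00144369e+00
 -3.15395318e-04 -1.81847616e+00]
60 37 2.6 81.0 78.5
80 34 1.1 81.5 99.0
100 40 0.9 81.6 119.4
120 40 1.3 81.0 139.9
140 36 1.4 81.7 158.2
160 40 1.8 81.4 178.7
180 40 2.8 81.2 199.2
200 40 0.0 79.5 209.4
```

>>> apply_moves:
  targets:
    - [[-0.1,0,0.08,0,-1],[-0.11,0,0,0,-1],[0,0.2,0,0,-1],[0,0.3,0,0,-1],[0,0.3,0,0,-1],[0,0.3,0,0,-1],[0,0.3,0,0,-1],[0,0.3,0,0,-1]]

```text
clock: 6.92
eef_pos: [0.5496, -0.0732, 0.0814]
tool_rot: [-0.707, 0.707, -0.0, -0.001]
ft_force: [1.0, -1.5, -3.9]
grip_width: 0.015
grasp_force: 58.5
```

>>> apply_moves:
  targets:
    - [[0,0.3,0,0,-1],[0,0.3,0,0,-1],[0,0.3,0,0,-1],[0,0,0,0,-1]]

```text
clock: 7.25
eef_pos: [0.5496, -0.0352, 0.0813]
tool_rot: [0.708, -0.706, -0.001, -0.0]
ft_force: [-0.6, 0.1, -2.6]
grip_width: 0.0153
grasp_force: 58.6
```

```bash
python3 - <<'E'
from h import *
p,d,W,t,o=hookline(); p2,*_=grab("scene")
print(t,o["ft_force"],o["ft_torque"])
cv2.imwrite("pics/t3.png",np.hstack([cv2.resize(p[170:330,170:370],(500,400)),cv2.resize(p2[110:290,300:500],(300,270))[:270].copy() if 0 else cv2.resize(p2[120:280,320:440],(300,400))]))
q=W.reshape(-1,3); s=q[:,1]-t[1]; c=q[:,0]-t[0]
for lo in range(60,240,20):
    k=(s>lo)&(s<lo+20)&(abs(c)<14)&(q[:,2]>70)&(q[:,2]<95)
    if k.any(): print(lo,k.sum(),(np.percentile(c[k],5)/2+np.percentile(c[k],95)/2).round(1),np.percentile(q[k,2],75).round(1),s[k].max().round(1))
E
```

```text
[549.61180617 -36.30851749  81.29356358] [ 0.50636797  0.68399735 -3.93446587] [-0.40596269  0.10834936  0.03234804]
60 35 0.6 84.3 79.9
80 37 0.8 83.8 98.4
100 40 1.2 83.4 118.9
120 40 1.5 82.4 139.2
160 23 -0.8 94.1 179.2
180 115 0.1 91.9 199.9
200 109 1.0 83.9 219.5
220 12 1.6 82.2 223.7
```

View pics/t3.png

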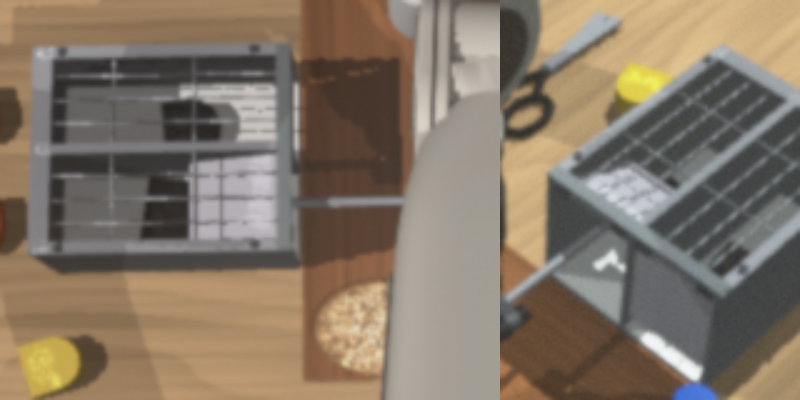

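The rod is in through the near flap, which lies open on it. The block's flat end is still undisturbed (145–150 px in the left panel). The rod droops slightly, so I'll raise 4 mm and continue inward.

>>> apply_moves:
  targets:
    - [[0,0,0.12,0,-1],[0,0.25,0,0,-1],[0,0.3,0,0,-1],[0,0.3,0,0,-1],[0,0.3,0,0,-1],[0,0.3,0,0,-1],[0,0.3,0,0,-1],[0,0.3,0,0,-1]]

```text
clock: 8.02
eef_pos: [0.5496, 0.0454, 0.0862]
tool_rot: [0.707, -0.707, -0.0, 0.0]
ft_force: [0.9, -0.8, -2.6]
grip_width: 0.0151
grasp_force: 58.7
```

```bash
python3 - <<'E'
from h import *
p,d,W,t,o=hookline(); p2,*_=grab("scene")
print(t,o["ft_force"],o["ft_torque"])
cv2.imwrite("pics/t4.png",np.hstack([cv2.resize(p[180:280,175:300],(500,400),interpolation=cv2.INTER_CUBIC),cv2.resize(p2[120:280,320:440],(300,400))]))
q=W.reshape(-1,3); s=q[:,1]-t[1]; c=q[:,0]-t[0]
for lo in range(40,240,20):
    k=(s>lo)&(s<lo+20)&(abs(c)<14)&(q[:,2]>65)&(q[:,2]<100)
    if k.any(): print(lo,k.sum(),(np.percentile(c[k],5)/2+np.percentile(c[k],95)/2).round(1),np.percentile(q[k,2],75).round(1),s[k].max().round(1))
E
```

```text
[549.68061675  47.73495701  86.24394419] [ 1.29624426  3.00393387 -3.38966401] [ 0.11573113 -0.02952141 -0.0190693 ]
60 2 7.7 99.7 78.2
80 37 -0.0 99.1 98.8
100 112 -0.4 97.8 119.7
120 110 0.3 93.6 140.0
140 50 -0.4 91.9 159.1
160 40 0.8 87.2 179.7
180 61 -0.3 86.0 200.0
200 12 -0.8 83.4 206.2
```

View pics/t4.png

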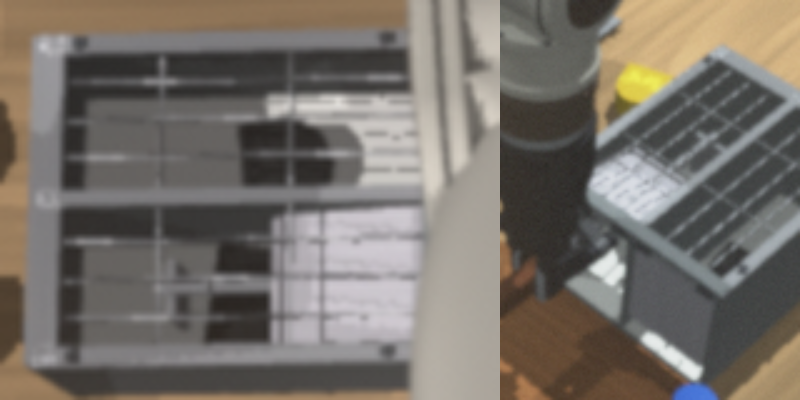

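The foot (180,295 in the left panel) is behind the block's flat end (207–222), with a gap. Next I lower it and pull a little.

>>> apply_moves:
  targets:
    - [[0,0,-0.1,0,-1],[0,0,-0.1,0,-1],[0,0,-0.1,0,-1],[0,0,-0.1,0,-1],[0,0,-0.1,0,-1],[0,0,-0.1,0,-1],[0,0,-0.05,0,-1],[0,0,0,0,-1]]

```text
clock: 8.78
eef_pos: [0.5494, 0.0436, 0.0596]
tool_rot: [-0.707, 0.707, 0.0, -0.0]
ft_force: [-0.1, 0.1, -2.8]
grip_width: 0.015
grasp_force: 58.7
```

```bash
python3 - <<'E'
from h import *
p,d,W,t,o=hookline()
print(t,o["ft_force"],o["ft_torque"])
q=W.reshape(-1,3); s=q[:,1]-t[1]; c=q[:,0]-t[0]
for lo in range(60,240,20):
    k=(s>lo)&(s<lo+20)&(abs(c)<5)&(q[:,2]>42)&(q[:,2]<75)
    if k.any(): print(lo,k.sum(),(np.percentile(c[k],5)/2+np.percentile(c[k],95)/2).round(1),np.percentile(q[k,2],[25,50,75]).round(1),s[k].max().round(1))
E
```

```text
[549.58848539  43.77730848  59.90898726] [ 0.1123023   0.95596223 -2.42036607] [-0.17389305  0.00583309  0.04899272]
100 12 0.0 [71.8 72.3 73.7] 119.5
120 41 0.2 [63.8 66.1 68.4] 139.6
140 31 1.3 [56.4 58.6 60.4] 158.3
160 40 1.5 [56.6 58.6 60.6] 179.6
180 36 1.4 [56.1 58.3 59.3] 200.0
200 19 0.2 [55.1 57.6 60.5] 208.9
```

>>> apply_moves:
  targets:
    - [[0,-0.1,-0.06,0,-1],[0,-0.2,0,0,-1],[0,-0.2,0,0,-1],[0,-0.2,0,0,-1],[0,-0.2,0,0,-1],[0,-0.2,0,0,-1],[0,-0.2,0,0,-1],[0,-0.2,0,0,-1]]

```text
clock: 9.5
eef_pos: [0.5498, -0.0172, 0.058]
tool_rot: [-0.707, 0.707, -0.0, 0.0]
ft_force: [0.3, 3.0, -4.2]
grip_width: 0.0152
grasp_force: 58.5
```

```bash
python3 - <<'E'
from h import *
p,d,W,t,o=hookline(); p2,*_=grab("scene")
print(t,o["ft_force"],o["ft_torque"])
cv2.imwrite("pics/t5.png",np.hstack([cv2.resize(p[180:280,175:300],(500,400),interpolation=cv2.INTER_CUBIC),cv2.resize(p2[120:280,320:440],(300,400))]))
E
```

```text
[549.82435688 -18.89282907  58.05567353] [ 0.408361   -1.13014638 -2.49191122] [-0.48608597  0.0376382   0.04268726]
```

View pics/t5.png

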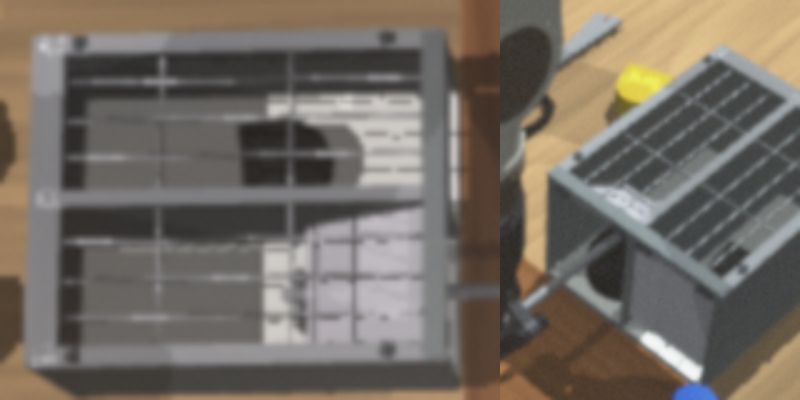

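The block is being drawn: it shows black behind the flap at (605,280), and the floor at the foot is clear. I continue pulling.

>>> apply_moves:
  targets:
    - [[0,-0.2,0,0,-1],[0,-0.2,0,0,-1],[0,-0.2,0,0,-1],[0,-0.2,0,0,-1],[0,-0.2,0,0,-1],[0,-0.2,0,0,-1],[0,-0.2,0,0,-1],[0,-0.2,0,0,-1]]

```text
clock: 10.27
eef_pos: [0.5499, -0.0812, 0.058]
tool_rot: [-0.707, 0.707, -0.0, 0.0]
ft_force: [0.3, -0.2, -2.2]
grip_width: 0.0149
grasp_force: 58.7
```

>>> apply_moves:
  targets:
    - [[0,-0.2,0,0,-1],[0,-0.2,0,0,-1],[0,-0.2,0,0,-1],[0,-0.2,0,0,-1],[0,-0.2,0,0,-1],[0,-0.2,0,0,-1],[0,-0.2,0,0,-1],[0,0,0,0,-1]]

```text
clock: 10.93
eef_pos: [0.5499, -0.1379, 0.058]
tool_rot: [-0.706, 0.708, -0.0, -0.0]
ft_force: [-0.4, -0.6, -2.5]
grip_width: 0.015
grasp_force: 58.9
```

```bash
python3 - <<'E'
from h import *
p,d,W,t,o=hookline(); p2,*_=grab("scene")
print(t,o["ft_force"],o["ft_torque"])
cv2.imwrite("pics/t6.png",np.hstack([cv2.resize(p[180:320,230:405],(500,400),interpolation=cv2.INTER_CUBIC),cv2.resize(p2[160:360,260:410],(300,400))]))
q=W.reshape(-1,3); s=q[:,1]-t[1]; c=q[:,0]-t[0]
for lo in range(40,240,20):
    k=(s>lo)&(s<lo+20)&(abs(c)<14)&(q[:,2]>45)&(q[:,2]<75)
    if k.any(): print(lo,k.sum(),(np.percentile(c[k],5)/2+np.percentile(c[k],95)/2).round(1),np.percentile(q[k,2],[25,50,75]).round(1),s[k].max().round(1))
E
```

```text
[ 549.87558338 -137.10454609   57.96655999] [ 0.55482982 -0.20620379 -1.53527887] [ 0.03328486  0.01409712 -0.03486337]
40 37 2.2 [57.8 59.7 61.7] 58.8
60 33 2.1 [56.6 59.2 62.3] 79.5
80 33 0.7 [57.9 59.5 60.9] 98.3
100 40 1.3 [56.9 58.7 60.4] 118.8
120 40 1.4 [56.3 57.9 60.2] 139.5
140 36 1.9 [57.  58.4 59.4] 158.2
160 40 2.3 [55.7 58.  59.5] 179.0
180 40 3.0 [54.2 57.  58.5] 200.0
200 26 -0.2 [50.7 52.5 57.1] 208.1
```

View pics/t6.png

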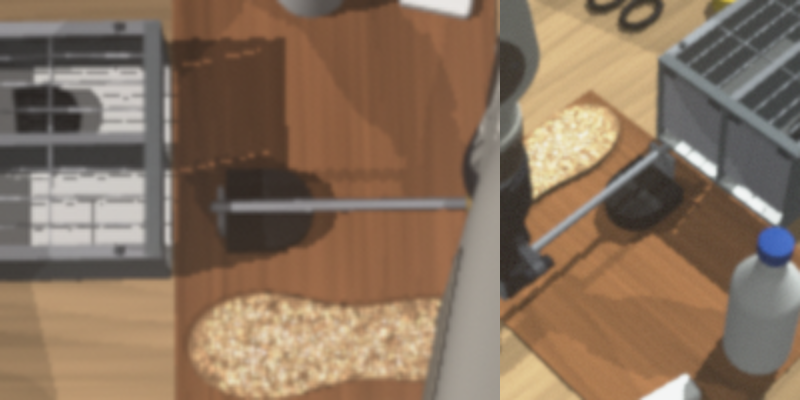

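The block lies flat on the board (225–315 × 170–250 in the left panel), clear of the insole, and the flap is shut. I nudge the hook off the block, lift it and take it back by the reverse path.

>>> apply_moves:
  targets:
    - [[0,0.1,0,0,-1],[0,0,0.3,0,-1],[0,0,0.4,0,-1],[0,0,0.4,0,-1],[0,0,0.4,0,-1],[0,0,0.4,0,-1],[0,0,0.4,0,-1],[-0.2,-0.6,0.11,0,-1]]

```text
clock: 11.7
eef_pos: [0.5445, -0.1527, 0.1573]
tool_rot: [0.709, -0.705, 0.002, -0.002]
ft_force: [0.6, -0.0, -1.5]
grip_width: 0.0153
grasp_force: 58.9
```

>>> apply_moves:
  targets:
    - [[-0.2,-0.75,0,0,-1],[-0.2,-0.75,0,0,-1],[-0.2,-0.75,0,0,-1],[-0.2,-0.75,0,0,-1],[-0.2,-0.75,0,0,-1],[-0.2,-0.75,0,0,-1],[-0.09,-0.05,0,0,-1],[0,0,0,-7.13,-1]]

```text
clock: 12.37
eef_pos: [0.4892, -0.3395, 0.154]
tool_rot: [-0.66, 0.752, 0.0, -0.0]
ft_force: [-0.2, 0.6, -1.4]
grip_width: 0.0151
grasp_force: 58.8
```

>>> apply_moves:
  targets:
    - [[0,0,0,-7.13,-1],[0,0,0,-7.13,-1],[0,0,0,-7.13,-1],[0,0,0,-7.13,-1],[0,0,0,-7.13,-1],[0,0,0,-7.13,-1],[0,0,0,-7.13,-1],[0,0,0,-7.13,-1]]

```text
clock: 13.03
eef_pos: [0.4905, -0.337, 0.1542]
tool_rot: [-0.221, 0.975, 0.0, -0.0]
ft_force: [0.0, 0.4, -2.2]
grip_width: 0.015
grasp_force: 58.9
```

>>> apply_moves:
  targets:
    - [[0,0,0,-7.13,-1],[0,0,0,-7.13,-1],[0,0,0,-7.13,-1],[0,0,0,-7.13,-1],[0,0,0,-7.13,-1],[0,0,0,0,-1],[0,0,0,0,-1]]

```text
clock: 13.62
eef_pos: [0.4904, -0.3373, 0.1542]
tool_rot: [0.084, 0.996, 0.0, -0.0]
ft_force: [0.3, 0.4, -1.3]
grip_width: 0.0152
grasp_force: 58.9
```

```bash
python3 - <<'E'
from h import *
u=np.array([np.cos(np.radians(-9.85)),np.sin(np.radians(-9.85))]); n=np.array([-u[1],u[0]])
def rep(W,ref):
  q=W.reshape(-1,3); s=(q[:,:2]-ref)@u; c=(q[:,:2]-ref)@n
  for lo in range(60,240,20):
    k=(s>lo)&(s<lo+20)&(abs(c)<8)&(q[:,2]>85)&(q[:,2]<200)
    if k.any(): print(lo,k.sum(),(np.percentile(c[k],5)/2+np.percentile(c[k],95)/2).round(1),np.percentile(q[k,2],[50,75]).round(1),s[k].max().round(1))
ref=np.array([490.,-340.])
p,d,W,t,o=hookline(); print(t,o["tool_rot"],o["ft_force"]); rep(W,ref)
print("before"); rep(np.load("t1.npz")["W"],ref)
E
```

```text
[ 490.37514924 -337.46749039  154.24168034] [ 8.39665986e-02  9.96468552e-01  1.63290769e-04 -9.70455510e-05] [ 0.85857344 -0.34501672 -2.23623994]
60 43 4.0 [154.8 156.2] 79.3
80 46 3.9 [154.6 156.4] 99.8
100 39 4.2 [155.2 156.5] 118.9
120 42 4.2 [155.2 156.1] 139.6
140 43 3.8 [154.5 155.6] 159.9
160 39 3.3 [152.6 154.6] 178.8
180 51 4.1 [151.7 155. ] 199.9
200 42 0.2 [147.8 152.6] 209.7
before
60 44 1.4 [160.1 161.6] 79.8
80 45 1.6 [161.3 162.6] 99.8
100 44 1.7 [161.1 161.9] 119.5
120 42 1.6 [161.3 162.7] 139.4
140 42 1.3 [160.6 162.9] 160.0
160 43 1.1 [160.8 162.9] 179.7
180 42 1.4 [161.7 163.3] 199.8
200 66 0.7 [152.9 159. ] 210.9
```

>>> apply_moves:
  targets:
    - [[-0.03,-0.1,-0.2,0,-1],[0,0,-0.4,0,-1],[0,0,-0.4,0,-1],[0,0,-0.4,0,-1],[0,0,-0.3,0,-1],[0,0,-0.15,0,-1],[0,0,0,0,-1],[0,0,0,0,-1]]

```text
clock: 14.33
eef_pos: [0.4888, -0.3422, 0.08]
tool_rot: [0.086, 0.996, 0.0, -0.0]
ft_force: [-0.2, -0.5, -1.4]
grip_width: 0.0149
grasp_force: 58.9
```

```bash
cat > rep.py <<'E'
from h import *
import sys
z0,z1=map(float,sys.argv[1:])
u=np.array([np.cos(np.radians(-9.85)),np.sin(np.radians(-9.85))]); n=np.array([-u[1],u[0]])
def rep(W,ref,z0,z1):
  q=W.reshape(-1,3); s=(q[:,:2]-ref)@u; c=(q[:,:2]-ref)@n
  for lo in range(-80,240,20):
    k=(s>lo)&(s<lo+20)&(abs(c)<14)&(q[:,2]>z0)&(q[:,2]<z1)
    if k.any(): print(lo,k.sum(),(np.percentile(c[k],5)/2+np.percentile(c[k],95)/2).round(1),np.percentile(q[k,2],[50,75]).round(1),s[k].min().round(1),s[k].max().round(1))
ref=np.array([490.,-340.])
p,d,W,t,o=hookline(); cv2.imwrite("pics/last.png",p); print(t,o["tool_rot"],o["ft_force"]); rep(W,ref,z0,z1)
z=np.load("top0.npz"); print("orig"); rep(cloud(z["d"],z["K"],z["e"],z["R"])*1000,ref,54,80)
E
python3 rep.py 71 95
```

```text
[ 489.33842554 -342.56218201   80.76926732] [ 8.56763676e-02  9.96322915e-01 -2.51741091e-04  3.81711676e-04] [ 0.17299217 -0.07945093 -1.68979621]
-80 56 1.6 [89.4 92.4] -75.0 -60.3
-60 97 -1.0 [89.7 91.3] -59.8 -40.0
-40 100 -0.5 [89.9 92. ] -39.8 -20.3
-20 55 1.2 [88.7 91.5] -19.7 -6.2
40 26 -1.0 [81.3 82.6] 44.4 59.2
60 40 -2.2 [80.2 81.7] 60.6 79.7
80 35 -1.3 [82.2 83.4] 80.3 100.0
100 38 -1.4 [80.  81.7] 100.0 119.7
120 40 -1.7 [80.6 82.5] 120.4 140.0
140 37 -1.7 [80.1 82.1] 140.1 159.6
160 35 -1.5 [79.7 81.1] 162.0 179.7
180 44 -2.4 [78.9 80.2] 180.2 199.8
200 28 -0.1 [75.2 78.8] 200.0 209.2
orig
-80 69 -0.1 [64.5 66.9] -73.3 -60.2
-60 96 -0.8 [65.8 67.4] -59.9 -40.0
-40 90 -0.1 [65.3 67.9] -40.0 -20.1
-20 87 -0.2 [65.8 67.9] -19.7 -0.3
0 82 -0.3 [65.2 67.2] 0.2 19.9
20 39 0.1 [59.9 62.6] 20.2 38.4
40 37 -0.7 [59.3 61.5] 40.0 58.9
60 76 0.0 [60.9 64.3] 60.4 79.7
80 47 1.1 [59.6 62. ] 80.0 99.9
100 35 0.2 [59.1 60.3] 100.2 119.5
120 34 -0.2 [59.3 60.6] 120.4 139.5
140 36 -0.6 [59.2 61.3] 141.0 159.5
160 34 -0.5 [59.3 61.2] 161.2 179.5
180 33 0.1 [58.9 60.6] 181.2 198.5
200 25 0.9 [58.1 60.7] 200.4 208.9
```

>>> apply_moves:
  targets:
    - [[0,0.035,-0.1,0,-1],[0,0,-0.1,0,-1],[0,0,-0.1,0,-1],[0,0,-0.1,0,-1],[0,0,-0.1,0,-1],[0,0,-0.05,0,-1],[0,0,0,0,-1],[0,0,0,0,-1]]

```text
clock: 15.05
eef_pos: [0.4889, -0.3408, 0.0582]
tool_rot: [0.086, 0.996, 0.0, -0.0]
ft_force: [-0.8, 0.1, -1.8]
grip_width: 0.0156
grasp_force: 59.0
```

```bash
python3 rep.py 52 80 | sed '/orig/,$d'
```

```text
[ 489.03638802 -340.87579105   58.31400776] [ 8.58750609e-02  9.96305913e-01 -4.40833304e-05  1.88973737e-05] [ 0.21855947  0.56517978 -1.52855774]
-80 62 4.7 [67.9 69.6] -75.3 -60.2
-60 96 0.8 [68.2 71.1] -60.0 -40.1
-40 89 0.6 [68.1 70.1] -39.9 -20.8
-20 51 3.2 [67.  69.5] -20.0 -8.0
40 25 -0.2 [59.9 61.1] 43.6 59.5
60 80 0.3 [60.6 63.3] 60.1 79.0
80 50 0.8 [59.7 62.5] 80.0 99.9
100 34 -0.2 [58.1 60.5] 100.7 120.0
120 37 -0.1 [58.3 59.7] 120.3 139.8
140 33 -0.4 [58.2 59.6] 140.3 159.9
160 36 -0.3 [58.  60.1] 160.2 178.8
180 41 -1.8 [57.6 59.2] 180.1 199.8
200 18 -1.0 [56.6 58.5] 200.9 209.2
```

>>> apply_moves:
  targets:
    - [[0,0,-0.06,0,-1],[0,0,0,0,-1],[0,0,0,0,-0.5],[0,0,0,0,0],[0,0,0,0,0.3],[0,0,0,0,0.3],[0,0,0,0,0.3],[0,0,0,0,0.3]]

```text
clock: 15.77
eef_pos: [0.489, -0.3408, 0.0558]
tool_rot: [0.086, 0.996, 0.0, -0.0]
ft_force: [-0.7, -0.4, 0.2]
grip_width: 0.0555
grasp_force: 0.0
```

>>> apply_moves:
  targets:
    - [[0,0,0.3,0,0.3],[0,0,0.6,0,0.3],[0,0,0.9,0,0.3],[0,0,0.9,0,0.3],[0,0,0.9,0,0.3],[-0.9,0,0.4,0,0.3],[-0.9,0.3,0,0,0.3],[-0.9,0.3,0,0,0.3]]

```text
clock: 16.43
eef_pos: [0.381, -0.3175, 0.2175]
tool_rot: [0.086, 0.996, -0.001, 0.002]
ft_force: [-0.9, -0.4, 0.2]
grip_width: 0.0554
grasp_force: 0.0
```

```bash
python3 rep.py 54 80 | sed '/orig/,$d'; python3 -c "
import cv2;from h import *
p=cv2.imread('pics/last.png'); cv2.imwrite('pics/f.png',np.hstack([p[80:340,280:560],grab('scene')[0][80:340,260:560][:, :300]]))"
```

```text
[ 371.00300595 -311.7439041   214.28693331] [ 0.08679539  0.99620807  0.00260363 -0.00541045] [-7.22542331  3.96784658 -3.3842351 ]
-80 48 0.3 [65.6 68. ] -69.7 -60.0
-60 95 0.4 [65.7 67.6] -59.9 -40.5
-40 90 -0.1 [66.1 67.7] -39.7 -20.3
-20 83 0.4 [67.1 68.4] -19.8 -0.5
0 76 0.4 [64.9 67.9] 0.1 19.6
20 40 -0.5 [59.9 61.4] 20.4 39.3
40 36 -0.1 [59.3 60.9] 40.5 59.9
60 73 0.4 [61.  65.5] 60.4 79.9
80 43 2.7 [59.8 61.9] 80.5 99.9
100 34 -0.5 [58.8 61. ] 100.6 120.0
120 33 -0.1 [59.2 60.2] 120.3 138.6
140 37 -0.6 [58.7 61. ] 140.4 159.1
160 35 -0.6 [58.9 60.2] 160.1 179.5
180 39 -2.2 [58.6 61.1] 180.6 200.0
200 23 -2.5 [57.3 58.3] 200.2 210.1
```

View pics/f.png

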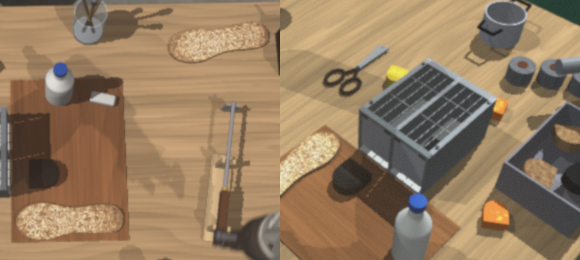

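The hook lies in its rest at its original heights (handle top 67, rod top 60–61) and within about 1 mm along its length. The block is on the board at (45,173 in the left panel), both flaps are shut, and the rest looks untouched. I let the arm settle and hand the job in.

>>> apply_moves:
  targets:
    - [[0,0,0.2,0,0.3],[0,0,0,0,0.3],[0,0,0,0,0.3],[0,0,0,0,0.3],[0,0,0,0,0.3],[0,0,0,0,0.3]]

```text
clock: 17.03
eef_pos: [0.3816, -0.317, 0.2236]
tool_rot: [0.086, 0.996, 0.0, -0.0]
ft_force: [0.0, -0.6, 0.0]
grip_width: 0.0557
grasp_force: 0.0
```

```bash
python3 -c "
from workcell import order
print(order.job_done())"
```

```text
the job is handed in; nothing more can be done
None
```

The large heel block was drawn out flat onto the gluing board with the hook only, the flap shut behind it, the small block stayed in its bay, the hook is back in its rest, and the job was handed in at about 17 s.

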